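Lock the gear cluster in the teardown cradle

TASK

Stand the steel gear cluster on the bed of the holding cradle and push it fully home into the V of the backstop, with a firm but gentle push of about ten newtons (never more than twenty). Then tip the spring keeper flap, pushing it with no more than fifteen newtons, past its snap point and let its own spring throw it shut over the gear; do not press it down. Leave the other things where they lie.

Things in the scene. Friction and masses are not known exactly. Their poses are not given: they have to be found in the camera images.
- gear: the steel gear cluster, a stepped turned part standing upright, 0.6 to 0.8 kg: big toothed wheel 64 mm across and 26 mm thick at the bottom, then a wheel 46 mm across from 26 to 36 mm, then a plain round hub 28 mm across from 36 to 74 mm height. Origin: centre of its underside; z up along its axis. Grip it by the hub; under a strong sideways push at hub height it tends to tip, so push it low, at the big wheel. Which of three spots it stands on varies.
- cradle: holding cradle fixed to the shelf, cast iron: a bed plate 6 mm thick, 110 mm wide (y), from x = -95 to +75 mm. Origin: on the shelf surface straight below the reference point home; z up, x points from the open entry side towards the backstop and the keeper hinge. Two hinge posts 98 mm high stand at x = 60, y = +-28 mm (14 x 10 mm each). Its turn about z varies.
- home (a point): reference point on the bed's upper face (6 mm over the shelf): where the centre of the gear's underside is when it is home with the backstop's V set fully forward. With the V set further back the gear goes home up to 10 mm further along the cradle's x.
- backstop: adjustable steel backstop on the bed: an upright V of two pads (28 mm long, 6 to 34 mm above the shelf) that touch the big wheel's rim 40 degrees either side of the cradle's x. A screw holds the V rigidly, 0 to 10 mm back along x from its foremost setting; the setting varies and no pose tells it: push until you feel it. Pose: the fixed screw block's; origin and axes are the cradle's.
- keeper (a joint): angle of the spring-hinged keeper flap: 0 at its open stop (flap leaning away from the gear, rising 65 degrees above the cradle's +x direction), 2.01 at its closed stop (flap level, reaching over the gear towards the cradle's -x). Over-centre spring: below the snap point at about 0.75 rad it pulls back to open, beyond it throws the flap to the closed stop. Tipping it takes at most 0.25 N m, near the open stop, fading to nothing at the snap point.
- flap: the keeper flap, a steel plate 82 mm long, 40 mm wide, 4 mm thick, rolled free edge 8 mm thick; below its end a tongue 22 mm deep, 24 mm wide, drops in beside the hub on the entry side (3.5 to 13.5 mm clear when the gear is home). Origin: on the hinge axis, which runs along the cradle's y, 60 mm along the cradle's x from home, 90 mm above the shelf. Axes are the cradle's while it is open.
- flap_tip (a point): middle of the flap's rolled free edge, 87 mm from the hinge axis; with the flap open it is 97 mm along the cradle's x from home and 169 mm above the shelf. Pushed from behind (towards the cradle's -x) the edge first rises by 8 mm as it swings over. The open flap's tongue points to the entry side and ends 74 mm along the cradle's x from home, 172 mm up: over home, keep the gripper's wide side across the cradle.
- backplate: bystander: rusted cast-iron clutch backplate, a disc 100 mm across, 14 mm high at its boss
- magnet: bystander: round black ferrite magnet, 46 mm across, 10 mm high
- spanner: bystander: nickel-plated spanner, 150 mm long, lying flat
- bearing: bystander: steel bearing ring, 48 mm across, 14 mm high
- greasepot: bystander: small metal pot, 56 mm across, 60 mm high
- driver: bystander: screwdriver, 200 mm long, lying flat
Things that resemble listed ones, but are neither listed nor needed, are in the scene too. Leave any blue or orange look-alike of the gear alone.

How it is judged (in metres and radians):
On the way:
1. the gear cluster is pressed home against the backstop with at least 2.5 N, upright on the bed, the keeper still open (contact force between gear and backstop above 2.5 N and x of gear in the frame of home between -0.004 and 0.014 m and y of gear in the frame of home between -0.005 and 0.005 m and value of joint keeper below 0.4 rad and angle between gear's own z axis and vertical below 0.06 rad and z of gear in the frame of home between -0.003 and 0.003 m), for 0.15 s.
At the end, for the whole second after the job is handed in: The gear stands upright (within 0.06 rad) and at rest on the bed in the backstop's V: -4 to +14 mm from the reference point along the cradle's x (V settings: 0 to 10), within 5 mm sideways; the keeper flap is at its closed stop (joint above 1.9 rad) (x of gear in the frame of home between -0.004 and 0.014 m and y of gear in the frame of home between -0.005 and 0.005 m and angle between gear's own z axis and vertical below 0.06 rad and z of gear in the frame of home between -0.003 and 0.003 m and value of joint keeper above 1.9 rad and linear speed of gear below 0.01 m/s); the robot touches nothing.
It fails at once if the gear is pushed against the backstop with more than 20 N (contact force between gear and backstop above 20 N).
It fails at once if the robot pushes the flap with more than 15 N (contact force between any of the fingers, the arm and flap above 15 N).
It fails at once if the robot presses the flap down (more than 3 N on it beyond 1.4 rad) instead of letting it spring (value of joint keeper above 1.4 rad and contact force between any of the fingers, the arm and flap above 3 N).
It fails at once if another thing on the shelf is shifted by more than 20 mm (distance of any of backplate, magnet, spanner, bearing, greasepot, driver from where it was at the start of the episode above 0.02 m).
It also fails if it takes over 64 s, if anything falls off the work surface, if the arm or the gripper's body presses on something with over 40 N, if the wrist force passes 120 N, or if a joint passes its speed limit or range.

ROBOT

A 6-joint arm with a two-finger parallel gripper is mounted at the origin on the work surface. World frame = base frame: x ahead of the robot, y to its left, z up, the work surface at z = 0. Lengths are in m, angles in degrees, forces in N, time in s.
With the tool pointing down it reaches from about 0.375 to 0.9 m from the base axis. Payload 3.1 kg.
Tool frame: the origin (TCP) lies on the centre line of the jaws, within the pads' length; the fingertips stand 25 mm ahead of it and the grasp point (between the pads) lies 6 mm ahead of it; y points along the fingers, x is the direction in which the jaws open and shut, and the axes are right-handed (so a half turn about y gives the same grasp; the last joint's range is limited). The gripper opens to 87 mm and grips with 3 to 60 N. Pads are 19 mm wide; open, the fingers measure 117 mm over their backs; the gripper's body (75 mm by 190 mm) begins 51 mm behind the grasp point.
Start: joints at [55.777, 30.224, 82.088, -0, 67.689, -10.227], TCP at [0.254, 0.571, 0.248] pointing down, gripper open.
Joint ranges: [-176.69, 176.69], [-43.24, 126.21], [12.49, 139.97], [-82, 262], [0, 151.66], [-163.58, 163.58]. Speed limits (degrees/s): [159.86, 159.86, 180, 180, 180, 180].

INTERFACE

Orientations are given as a 3x3 rotation matrix whose columns are the frame's x, y, z axes.
In Python, from rig import * gives the robot as it stands.
- The arm moves only by the tool play_rows, never from a script. Its argument "commands" is a list of rows, each a list of 2 entries, a list of its own where there are three numbers: the shift along the world's x, y, z in m, then the turn, a rotation vector about the world's x, y, z in rad. A call has 1 to 10 rows; each row is the pose to reach, as a shift and turn from the pose commanded when the call began; what a row does not reach only later rows make up. A row lasts 1/8 s, in which the tool goes at most 62.5 mm and 10.7 degrees, less where a joint would pass 70% of its speed; a pose out of reach is approached as far as the arm can. A call with a gripper value outside its range is refused whole. "gripper" is the finger opening in m, from 0 to 0.087, set as the call begins (left out, the last holds). The fingers move at their own pace and stop on an object; the grip force is fixed at half the most. Time passes only in rows, so rows that repeat a pose let the fingers close. It gives the time, the measured TCP pose, the force and the opening at its end, in the units of the state.
- read_state(): the state, without advancing time (a new reading comes with each control period).
- capture(name): name is "scene" or "side" or "wrist"; returns a dict with "frame" (480x640x3 uint8, red, green, blue), "depth" (480x640 float32, m along the optical axis (not along the pixel's ray), 0 where there is no reading), "mtx" (3x3 intrinsics, pixels), "dist_coeffs" ([k1, k2, p1, p2, k3] as OpenCV has them; the pictures are not rectified), "cam_to_world" (4x4, takes a point from camera to world coordinates); the wrist camera has in their place "hand_eye" (4x4, takes a point from camera to tool coordinates, whose origin is the TCP and whose axes are the tool frame's). Camera axes: x right, y down, z forward; pixel columns grow to the right and rows downward; lengths in m; the calibration is good to about 2 mm. A picture is of the moment at which its call begins: read the wrist's pose just before it.
- hand_in(): hands the job in, once; it reports no verdict.
The state is a dict: "time_s": time; "joint_positions": joint angles; "qvel": joint speeds; "tau": joint torques, N m; "position": TCP position; "tcp_rot": TCP orientation; "force": force on the tool from outside, world axes, zero at the start; "moment": the same for the moment, N m; "opening": opening from 0.0 (shut) to 1.0 (fully open).
Only numpy, scipy, OpenCV 4.12 (cv2) and the standard library are available. Lean on these libraries where they do the work, as an engineer would, in place of code of your own. Each camera call takes 0.05 s, during which the arm holds its last target. There are 200 camera calls.

## Working session

There is one attempt and no reset: what is moved stays moved. The work goes in short steps, Python scripts to look and compute and a tool call to move; the robot and the scene stay as the last step left them, time stands still between calls to the robot, and variables do not carry over. Pictures are saved under pics/ and viewed, about 8 in all and at most 12, crops included, and the job is handed in when it is done.

Besides the shell and the picture viewer there is one more tool, called after "Emit:" as name(argument=value, ...), one argument or row to a line, values as JSON. play_rows: Moves the arm, as the interface text tells. Its arguments: {"type":"object","properties":{"commands":{"type":"array"},"gripper":{"type":"number"}},"required":["commands"]}

```bash
ls; mkdir -p pics
cat > h.py <<'E'
from rig import *
import numpy as np, cv2
def world(c,u,v,T=None,d=None):
    p=cv2.undistortPoints(np.array([[[u,v]]],float),c['mtx'],c['dist_coeffs'])[0,0]
    T=c['cam_to_world'] if T is None else T
    if d is None: d=c['depth'][int(v),int(u)]
    return (T@np.array([p[0]*d,p[1]*d,d,1]))[:3]
def cloud(c,T=None):
    T=np.array(c['cam_to_world']) if T is None else T
    v,u=np.mgrid[0:480,0:640]
    p=cv2.undistortPoints(np.stack([u,v],-1).reshape(-1,1,2).astype(float),np.array(c['mtx']),np.array(c['dist_coeffs']))[:,0]
    d=c['depth'].reshape(-1,1)
    P=np.hstack([p*d,d])@T[:3,:3].T+T[:3,3]
    return P.reshape(480,640,3)
def wristT(c,s):
    T=np.eye(4);T[:3,:3]=s['tcp_rot'];T[:3,3]=s['position'];return T@np.array(c['hand_eye'])
E
python3 - <<'E'
from h import *
for n in('scene','side'):
    c=capture(n);cv2.imwrite(f'pics/{n}0.png',c['frame'][:,:,::-1]);np.savez(f'{n}0.npz',**c)
    print(n,np.array(c['cam_to_world'])[:3].round(2).tolist(),(c['depth']>0).mean())
print(read_state())
E
```

```text
pics
scene [[-0.4, 0.78, -0.48, 1.03], [0.92, 0.35, -0.2, 0.15], [0.01, -0.52, -0.86, 0.9]] 0.9960807291666667
side [[0.99, -0.08, 0.11, 0.48], [-0.14, -0.52, 0.84, -0.81], [-0.01, -0.85, -0.53, 0.61]] 0.9959700520833333
{'time_s': 0.1, 'joint_positions': array([ 5.57775529e+01,  3.02746027e+01,  8.21486925e+01, -8.04008434e-04,
        6.76890869e+01, -1.02219359e+01]), 'qvel': array([-0.01681372, -0.03859772, -0.20072889,  0.02028617, -0.00689365,
       -0.11316554]), 'tau': array([-4.50325033e-04, -4.40985954e+01, -1.77149373e+01,  6.34721154e-02,
        5.34417224e-02, -3.08273445e-05]), 'position': array([0.25379161, 0.57048784, 0.24666106]), 'tcp_rot': array([[ 4.06738859e-01, -1.09239173e-03, -9.13543818e-01],
       [ 9.13542427e-01, -1.62913483e-03,  4.06740188e-01],
       [-1.93260567e-03, -9.99998076e-01,  3.35313745e-04]]), 'force': array([ 0.06686555, -0.43127767,  0.7658841 ]), 'moment': array([ 0.00460496,  0.02278597, -0.04125163]), 'opening': 1.000029134942936}
```

View pics/scene0.png

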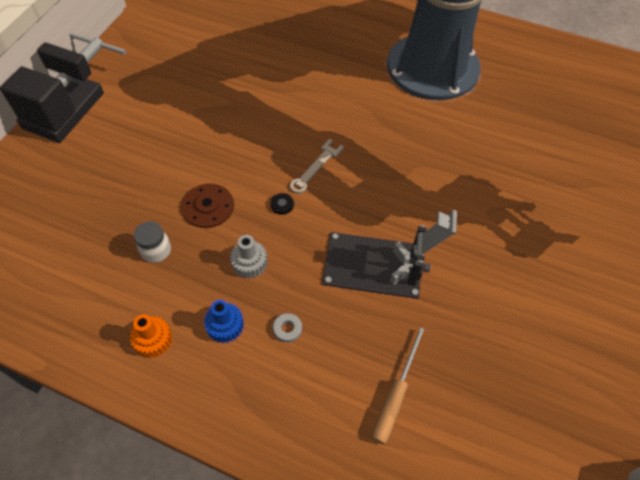

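View pics/side0.png

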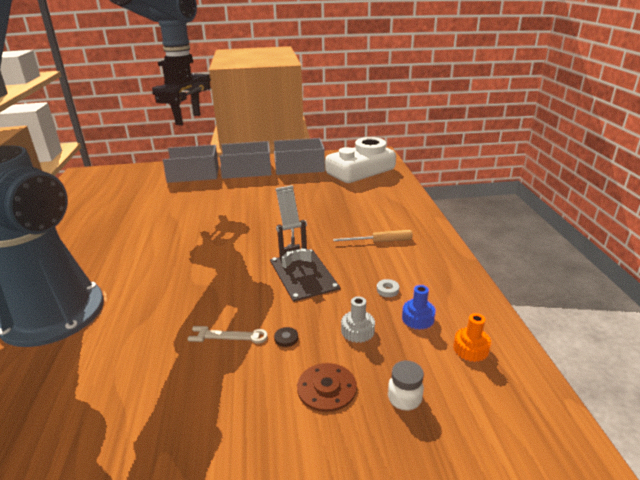

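The scene view shows the steel gear near pixel (248,258), with the cradle bed corners near (335,236), (328,281) and (416,292) and the flap tip at about (450,220). The side view agrees: gear at (358,320), cradle around (303,270). Next I measure both from the depth images.

Run:
```python
from h import *
for n,box in(('scene',(225,275,230,280)),('side',(335,380,292,345))):
    c=dict(np.load(n+'0.npz'));P=cloud(c);f=c['frame'].astype(int)
    x0,x1,y0,y1=box;Q=P[y0:y1,x0:x1].reshape(-1,3)
    t=Q[Q[:,2]>.068];print(n,'hubtop',len(t),t.mean(0).round(4),t.min(0).round(4),t.max(0).round(4))
    if len(t): print('circ',[round(float(a),4) for a in np.r_[cv2.minEnclosingCircle(t[:,:2].astype(np.float32))[0]]])
    b=Q[(Q[:,2]>.022)&(Q[:,2]<.03)]; print('wheel',len(b),cv2.minEnclosingCircle(b[:,:2].astype(np.float32)))
    # bed
    box=(310,470,200,310) if n=='scene' else (262,350,175,305)
    x0,x1,y0,y1=box;Q=P[y0:y1,x0:x1];F=f[y0:y1,x0:x1]
    m=(Q[...,2]>.003)&(Q[...,2]<.010)&(F.max(-1)<110)&((F.max(-1)-F.min(-1))<40)
    n_,l,st,_=cv2.connectedComponentsWithStats(m.astype(np.uint8));k=1+st[1:,4].argmax();B=Q[l==k]
    r=cv2.minAreaRect(B[:,:2].astype(np.float32));print('bed',len(B),r,cv2.boxPoints(r).round(4).tolist(),np.median(B[:,2]))
    h=Q.reshape(-1,3);h=h[(h[:,2]>.1)&(h[:,2]<.2)&(h[:,1]>-.3)];print('flap',len(h),h[np.argsort(-h[:,2])[:12]].round(3).tolist())
```

```text
scene hubtop 222 [ 0.642  -0.1335  0.1148] [ 0.6065 -0.164   0.0681] [1.0278 0.1458 0.8983]
circ [0.8183, -0.0066]
wheel 376 ((0.6207405924797058, -0.14890235662460327), 0.03282114118337631)
bed 3883 ((0.5368991494178772, 0.0551140159368515), (0.11064009368419647, 0.16811467707157135), 14.550924301147461) [[0.46219998598098755, 0.1225999966263771], [0.5044999718666077, -0.04010000079870224], [0.6115999817848206, -0.012299999594688416], [0.5692999958992004, 0.15039999783039093]] 0.006488991363428509
flap 813 [[0.517, 0.139, 0.177], [0.52, 0.14, 0.177], [0.508, 0.136, 0.176], [0.507, 0.134, 0.176], [0.51, 0.157, 0.176], [0.517, 0.137, 0.176], [0.525, 0.141, 0.176], [0.507, 0.141, 0.176], [0.513, 0.136, 0.176], [0.524, 0.139, 0.176], [0.504, 0.14, 0.176], [0.493, 0.151, 0.176]]
side hubtop 159 [ 0.6076 -0.2077  0.1165] [ 0.4786 -0.8064  0.0682] [ 0.6325 -0.1391  0.6069]
circ [0.5539, -0.4731]
wheel 275 ((0.6183755397796631, -0.15256884694099426), 0.034104105085134506)
bed 1543 ((0.5346301794052124, 0.04934370145201683), (0.10770244151353836, 0.1666702926158905), 14.752655029296875) [[0.46129998564720154, 0.11620000004768372], [0.5037999749183655, -0.04500000178813934], [0.6079000234603882, -0.017500000074505806], [0.565500020980835, 0.1436000019311905]] 0.005508060167015771
flap 615 [[0.52, 0.132, 0.177], [0.507, 0.132, 0.175], [0.509, 0.132, 0.175], [0.523, 0.137, 0.174], [0.522, 0.131, 0.174], [0.511, 0.133, 0.174], [0.514, 0.134, 0.174], [0.525, 0.138, 0.174], [0.519, 0.156, 0.173], [0.507, 0.131, 0.173], [0.502, 0.132, 0.173], [0.509, 0.131, 0.173]]
```

Emit:
play_rows(
  commands=[
    [[0.18, -0.36, 0.05], [0, 0, -0.45]],
    [[0.18, -0.36, 0.05], [0, 0, -0.45]],
    [[0.18, -0.36, 0.05], [0, 0, -0.45]],
    [[0.18, -0.36, 0.05], [0, 0, -0.45]],
    [[0.18, -0.36, 0.05], [0, 0, -0.45]],
    [[0.366, -0.72, 0.0], [0, 0, -0.897]],
    [[0.366, -0.72, 0.0], [0, 0, -0.897]],
    [[0.366, -0.72, 0.0], [0, 0, -0.897]],
    [[0.366, -0.72, 0.0], [0, 0, -0.897]],
    [[0.366, -0.72, 0.0], [0, 0, -0.897]],
  ],
  gripper=0.087,
)

```text
time_s: 1.35
position: [0.5356, 0.0145, 0.2615]
tcp_rot: [[0.968, -0.0, -0.252], [0.252, 0.0, 0.968], [-0.0, -1.0, 0.0]]
force: [-0.1, 0.0, 0.4]
opening: 1.001
```

The tool is over the cradle now, so I look at it from here before going on to the gear.

Run:
```python
from h import *
s=read_state();c=capture('wrist');cv2.imwrite('pics/w1.png',c['frame'][:,:,::-1]);np.savez('w1.npz',T=wristT(c,s),**c)
print(s['position'],s['qvel'].round(1),wristT(c,s).round(3).tolist())
```

```text
[0.5356181  0.01453571 0.26154091] [-45.7  18.  -23.7   0.3   5.  -45.4] [[0.968, 0.243, 0.069, 0.516], [0.252, -0.93, -0.268, 0.088], [-0.0, 0.277, -0.961, 0.399], [0.0, 0.0, 0.0, 1.0]]
```

View pics/w1.png

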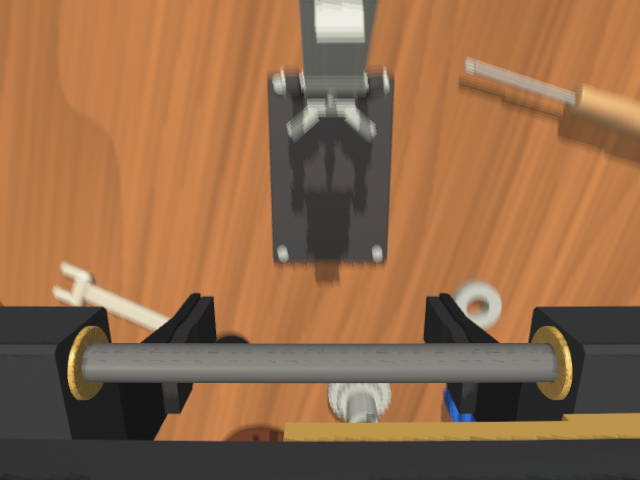

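Emit:
play_rows(
  commands=[
    [[0.085, -0.1645, -0.03], [0, 0, 0]],
    [[0.085, -0.1645, -0.03], [0, 0, 0]],
    [[0.085, -0.1645, -0.03], [0, 0, 0]],
    [[0.085, -0.1645, -0.03], [0, 0, 0]],
    [[0.085, -0.1645, -0.03], [0, 0, 0]],
    [[0.085, -0.1645, -0.03], [0, 0, 0]],
  ],
)

```text
time_s: 2.15
position: [0.6194, -0.1464, 0.2321]
tcp_rot: [[0.967, -0.001, -0.254], [0.254, 0.001, 0.967], [-0.001, -1.0, 0.001]]
force: [-0.1, -0.1, 0.5]
opening: 0.997
```

Run:
```python
from h import *
d=dict(np.load('w1.npz'));P=cloud(d,d['T']);F=d['frame'].astype(int)
z=P[...,2]
m=(z>.003)&(z<.010)&(F.max(-1)<110)&((F.max(-1)-F.min(-1))<40)
n,l,st,_=cv2.connectedComponentsWithStats(m.astype(np.uint8));k=1+st[1:,4].argmax();B=P[l==k]
r=cv2.minAreaRect(B[:,:2].astype(np.float32));print(r,cv2.boxPoints(r).round(4).tolist(),np.median(B[:,2]))
s=read_state();c=capture('wrist');np.savez('w2.npz',T=wristT(c,s),**c);cv2.imwrite('pics/w2.png',c['frame'][:,:,::-1])
P=cloud(c,wristT(c,s)).reshape(-1,3);P=P[np.hypot(P[:,0]-.62,P[:,1]+.15)<.06]
for a,b in((.068,.08),(.03,.04),(.02,.029)):
    q=P[(P[:,2]>a)&(P[:,2]<b)]
    if len(q)>5: print(a,len(q),np.median(q[:,2]),cv2.minEnclosingCircle(q[:,:2].astype(np.float32)))
print(s['position'])
```

```text
((0.5358313322067261, 0.05188004672527313), (0.10901100188493729, 0.1627967655658722), 14.714256286621094) [[0.46239998936653137, 0.11680000275373459], [0.5037999749183655, -0.040699999779462814], [0.6092000007629395, -0.013000000268220901], [0.5679000020027161, 0.1445000022649765]] 0.006173026688214123
0.068 1164 0.0742758220839593 ((0.6194418668746948, -0.1503390371799469), 0.014161228202283382)
0.03 1015 0.03599429422386036 ((0.6194352507591248, -0.15042805671691895), 0.022888196632266045)
0.02 1859 0.026066247537514076 ((0.6196004748344421, -0.15047383308410645), 0.03209351375699043)
[ 0.61942567 -0.14636582  0.23207993]
```

View pics/w2.png

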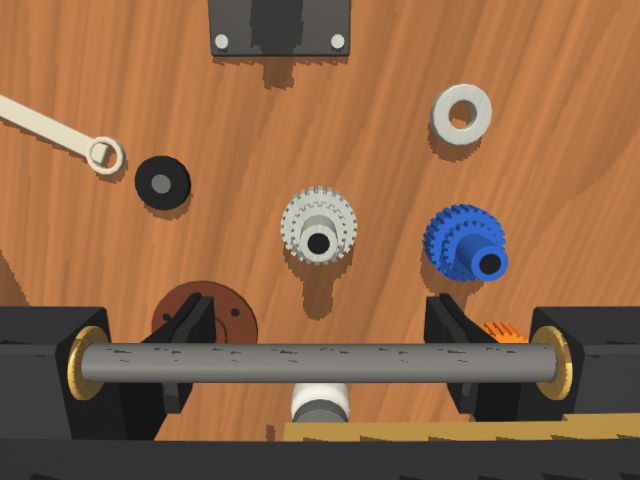

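The wrist view shows the gear at (318,235), with all three fitted radii matching its real steps, so its centre is (0.6195, -0.1504). The blue look-alike at (465,243) is clear of the fingers. Now I go down partway.

Emit:
play_rows(
  commands=[
    [[0, 0, -0.03], [0, 0, 0]],
    [[0, 0, -0.06], [0, 0, 0]],
    [[0, 0, -0.09], [0, 0, 0]],
    [[0, 0, -0.1], [0, 0, 0]],
    [[0, 0, -0.1], [0, 0, 0]],
    [[0, 0, -0.1], [0, 0, 0]],
  ],
)

```text
time_s: 2.95
position: [0.6211, -0.1481, 0.1334]
tcp_rot: [[0.968, 0.002, -0.253], [0.253, -0.001, 0.968], [0.002, -1.0, -0.002]]
force: [0.7, -0.8, -0.0]
opening: 1.003
```

Run:
```python
from h import *
s=read_state();print(s['position'],s['tcp_rot'].round(4).tolist())
d=dict(np.load('w2.npz'));P=cloud(d,d['T']);F=d['frame'].astype(int);z=P[...,2]
m=(z>.003)&(z<.010)&(F.max(-1)<120)&((F.max(-1)-F.min(-1))<40)
m[70:]=0
B=P[m];cx=np.array([-.2526,.9676]);cy=np.array([-.9676,-.2526])
a=B[:,:2]@cx;b=B[:,:2]@cy
print('entry a',a.min(),np.percentile(a,1),'b',b.min(),b.max(),len(B))
# fit edges: front edge per column
pts=[]
for u in range(220,345):
    r=np.where(m[:,u])[0]
    if len(r): pts.append(P[r.max(),u,:2])
vx,vy,x0,y0=cv2.fitLine(np.array(pts,np.float32),cv2.DIST_HUBER,0,.01,.01).ravel();print('edge dir',np.degrees(np.arctan2(vy,vx)),x0,y0)
am=np.array([x0,y0])@cx;bm=(b.min()+b.max())/2
print('home',(am+.095)*cx+bm*cy)
```

```text
[ 0.62107034 -0.1481176   0.13342854] [[0.9676, 0.0025, -0.2526], [0.2526, -0.001, 0.9676], [0.0021, -1.0, -0.0016]]
entry a -0.16759124674446185 -0.1671344620085928 b -0.5853779272777526 -0.4758960368709469 7633
edge dir 14.539858 0.55872256 -0.026920248
home [0.53167735 0.06419623]
```

Emit:
play_rows(
  commands=[
    [[-0.0016, -0.0023, -0.025], [0, 0, 0]],
    [[-0.0016, -0.0023, -0.05], [0, 0, 0]],
    [[-0.0016, -0.0023, -0.066], [0, 0, 0]],
    [[-0.0016, -0.0023, -0.067], [0, 0, 0]],
    [[-0.0016, -0.0023, -0.067], [0, 0, 0]],
  ],
)

```text
time_s: 3.58
position: [0.6193, -0.1506, 0.0658]
tcp_rot: [[0.968, 0.002, -0.252], [0.252, -0.001, 0.968], [0.001, -1.0, -0.001]]
force: [0.5, -1.1, -0.6]
opening: 0.998
```

Emit:
play_rows(
  commands=[
    [[0, 0, 0], [0, 0, 0]],
    [[0, 0, 0], [0, 0, 0]],
    [[0, 0, 0], [0, 0, 0]],
    [[0, 0, 0], [0, 0, 0]],
    [[0, 0, 0], [0, 0, 0]],
    [[0, 0, 0], [0, 0, 0]],
    [[0, 0, 0], [0, 0, 0]],
    [[0, 0, 0], [0, 0, 0]],
  ],
  gripper=0.015,
)

```text
time_s: 4.58
position: [0.6193, -0.1503, 0.065]
tcp_rot: [[0.968, 0.002, -0.252], [0.252, -0.0, 0.968], [0.002, -1.0, -0.001]]
force: [1.5, 0.4, -1.0]
opening: 0.313
```

Emit:
play_rows(
  commands=[
    [[0, 0, 0.02], [0, 0, 0]],
    [[0, 0, 0.04], [0, 0, 0]],
    [[-0.01, 0.023, 0.045], [0, 0, 0]],
    [[-0.028, 0.065, 0.045], [0, 0, 0]],
    [[-0.046, 0.108, 0.045], [0, 0, 0]],
    [[-0.064, 0.15, 0.045], [0, 0, 0]],
    [[-0.076, 0.178, 0.045], [0, 0, 0]],
    [[-0.081, 0.19, 0.045], [0, 0, 0]],
    [[-0.081, 0.19, 0.045], [0, 0, 0]],
    [[-0.081, 0.19, 0.045], [0, 0, 0]],
  ],
)

```text
time_s: 5.82
position: [0.539, 0.0384, 0.1104]
tcp_rot: [[0.968, 0.002, -0.252], [0.252, -0.001, 0.968], [0.002, -1.0, -0.001]]
force: [0.5, -0.2, -6.8]
opening: 0.312
```

Emit:
play_rows(
  commands=[
    [[0, 0, 0], [0, 0, 0]],
    [[0, 0, -0.01], [0, 0, 0]],
    [[0, 0, -0.02], [0, 0, 0]],
    [[0, 0, -0.03], [0, 0, 0]],
    [[0, 0, -0.034], [0, 0, 0]],
    [[0, 0, -0.034], [0, 0, 0]],
    [[0, 0, -0.034], [0, 0, 0]],
  ],
)

```text
time_s: 6.7
position: [0.5378, 0.0397, 0.0761]
tcp_rot: [[0.968, 0.001, -0.252], [0.252, -0.0, 0.968], [0.001, -1.0, -0.0]]
force: [0.7, -0.5, -7.2]
opening: 0.316
```

Run:
```python
from h import *
s=read_state();print(s['position'],s['force'])
c=capture('wrist');cv2.imwrite('pics/w3.png',c['frame'][:,:,::-1])
P=cloud(c,wristT(c,s));z=P[...,2]
h=np.array([.5317,.0642]);cx=np.array([-.2526,.9676]);cy=np.array([-.9676,-.2526])
Q=(P[...,:2]-h);a=Q@cx;b=Q@cy
m=(np.abs(z-.006)<.003)&(np.abs(b)<.07)&(a>-.12)&(a<.1);print('bed b',np.percentile(b[m],[.5,99.5]),'a',np.percentile(a[m],[.5,99.5]))
m=(z>.102)&(z<.19)&(np.abs(b)<.06)&(a>.05)&(a<.14);print('flap b',np.percentile(b[m],[1,99]),'a',np.percentile(a[m],[1,99]),'z',np.percentile(z[m],[1,99]))
m=(z>.031)&(z<.037)&(np.abs(b)<.05)&(a>.005)&(a<.06);print('V b',np.percentile(b[m],[1,99]),'a',np.percentile(a[m],[1,99]),m.sum())
```

```text
[0.53780611 0.03967017 0.07613366] [ 0.71016121 -0.49860268 -7.16023773]
bed b [-0.0544717   0.05426906] a [-0.09226022  0.05551985]
flap b [-0.01934976  0.01924322] a [0.06349948 0.07407263] z [0.1023332  0.12478459]
V b [-0.03511608  0.03489604] a [0.00551538 0.04945547] 3536
```

View pics/w3.png

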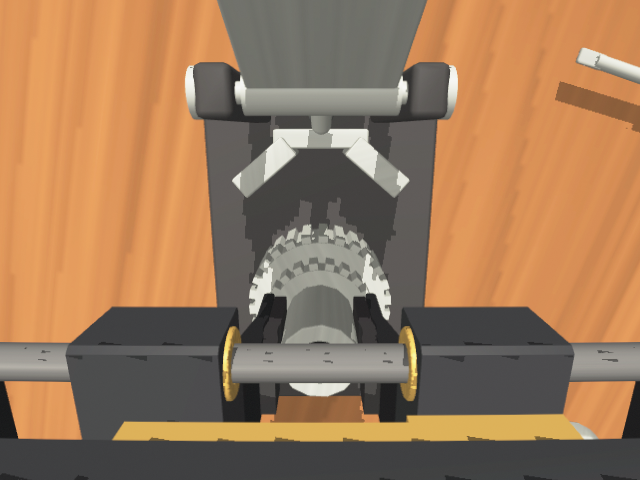

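The wrist view shows the held gear at (320,260), centred in front of the V pads at (265,165) and (378,165). Bed, flap and V are all symmetric about my cradle axis. Next I lower it onto the bed.

Emit:
play_rows(
  commands=[
    [[0, 0, -0.002], [0, 0, 0]],
    [[0, 0, -0.0035], [0, 0, 0]],
    [[0, 0, -0.0045], [0, 0, 0]],
    [[0, 0, -0.0045], [0, 0, 0]],
    [[0, 0, -0.0045], [0, 0, 0]],
  ],
)

```text
time_s: 7.38
position: [0.5376, 0.0396, 0.0715]
tcp_rot: [[0.968, 0.0, -0.252], [0.252, -0.0, 0.968], [0.0, -1.0, -0.0]]
force: [-0.3, 1.1, -6.6]
opening: 0.315
```

Emit:
play_rows(
  commands=[
    [[0, 0, -0.0005], [0, 0, 0]],
    [[0, 0, -0.001], [0, 0, 0]],
    [[0, 0, -0.001], [0, 0, 0]],
    [[0, 0, -0.001], [0, 0, 0]],
  ],
)

```text
time_s: 7.88
position: [0.5377, 0.0397, 0.0709]
tcp_rot: [[0.968, 0.001, -0.252], [0.252, -0.0, 0.968], [0.0, -1.0, -0.0]]
force: [-1.0, 0.7, 0.2]
opening: 0.313
```

Emit:
play_rows(
  commands=[
    [[0, 0, 0], [0, 0, 0]],
    [[0, 0, 0], [0, 0, 0]],
    [[0, 0, 0], [0, 0, 0]],
    [[0, 0, 0], [0, 0, 0]],
    [[0, 0, 0.03], [0, 0, 0]],
    [[0, 0, 0.065], [0, 0, 0]],
    [[0.008, -0.03, 0.08], [0, 0, 0]],
    [[0.015, -0.06, 0.08], [0, 0, 0]],
    [[0.015, -0.06, 0.08], [0, 0, 0]],
    [[0.015, -0.06, 0.08], [0, 0, 0]],
  ],
  gripper=0.087,
)

```text
time_s: 9.12
position: [0.5518, -0.0198, 0.1501]
tcp_rot: [[0.968, -0.001, -0.252], [0.252, 0.001, 0.968], [-0.001, -1.0, 0.001]]
force: [0.8, 0.7, -0.3]
opening: 1.001
```

Emit:
play_rows(
  commands=[
    [[0, 0, 0], [0, 0, 0]],
    [[0, 0, 0], [0, 0, 0]],
    [[0, 0, 0], [0, 0, 0]],
    [[0, 0, 0], [0, 0, 0]],
    [[0, 0, 0], [0, 0, 0]],
    [[0, 0, 0], [0, 0, 0]],
    [[0, 0, 0], [0, 0, 0]],
  ],
  gripper=0.0,
)

```text
time_s: 10.0
position: [0.5525, -0.0204, 0.1505]
tcp_rot: [[0.968, -0.0, -0.252], [0.252, 0.0, 0.968], [0.0, -1.0, 0.0]]
force: [0.1, 0.1, 0.2]
opening: 0.289
```

Run:
```python
from h import *
s=read_state();print(s['time_s'],s['position'],s['opening'],s['force'])
c=capture('wrist');cv2.imwrite('pics/w4.png',c['frame'][:,:,::-1])
P=cloud(c,wristT(c,s));z=P[...,2]
h=np.array([.5317,.0642]);cx=np.array([-.2526,.9676]);cy=np.array([-.9676,-.2526])
Q=(P[...,:2]-h);a=Q@cx;b=Q@cy;tp=(s['position'][:2]-h)
print('tcp a,b',tp@cx,tp@cy)
for lo,hi in((.076,.084),(.038,.044),(.028,.0335)):
    m=(z>lo)&(z<hi)&(np.abs(b)<.04)&(a>-.065)&(a<.01)
    if m.sum()>10: print(lo,m.sum(),np.median(z[m]),cv2.minEnclosingCircle(np.c_[a[m],b[m]].astype(np.float32)))
```

```text
10.0 [ 0.55254376 -0.0203647   0.1504574 ] 0.2894145726023426 [0.11508013 0.07022753 0.24863304]
tcp a,b -0.08708993823916619 0.0011926187755477852
0.076 2636 0.08027085718435156 ((-0.025342511013150215, 0.0005362647934816778), 0.014048117212951183)
0.038 2061 0.0420047207250166 ((-0.025413278490304947, 0.0004764203913509846), 0.022936444729566574)
0.028 3913 0.03204130627660545 ((-0.025373214855790138, 0.00037581194192171097), 0.03195544332265854)
```

View pics/w4.png

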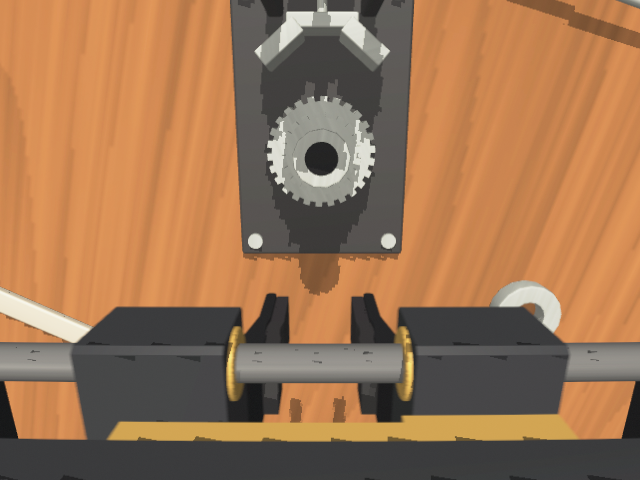

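The view shows the gear standing free on the bed at (320,155), a=-25.4 mm and b=0.4 mm. The fingers are still closing. I descend behind it.

Emit:
play_rows(
  commands=[
    [[0, 0, -0.025], [0, 0, 0]],
    [[0, 0, -0.05], [0, 0, 0]],
    [[0, 0, -0.075], [0, 0, 0]],
    [[0, 0, -0.095], [0, 0, 0]],
    [[0, 0, -0.103], [0, 0, 0]],
    [[0, 0, -0.103], [0, 0, 0]],
    [[0, 0, -0.103], [0, 0, 0]],
    [[0, 0, -0.103], [0, 0, 0]],
  ],
  gripper=0.0,
)

```text
time_s: 11.05
position: [0.5531, -0.0205, 0.0483]
tcp_rot: [[0.968, 0.002, -0.252], [0.252, -0.0, 0.968], [0.001, -1.0, -0.001]]
force: [0.5, 0.3, -0.4]
opening: 0.005
```

Emit:
play_rows(
  commands=[
    [[-0.0013, 0.0048, 0], [0, 0, 0]],
    [[-0.0028, 0.0106, 0], [0, 0, 0]],
    [[-0.0043, 0.0165, 0], [0, 0, 0]],
    [[-0.0048, 0.0184, 0], [0, 0, 0]],
    [[-0.0053, 0.0203, 0], [0, 0, 0]],
    [[-0.0058, 0.0223, 0], [0, 0, 0]],
    [[-0.0063, 0.0242, 0], [0, 0, 0]],
  ],
)

```text
time_s: 11.92
position: [0.5469, 0.0035, 0.0475]
tcp_rot: [[0.968, 0.001, -0.252], [0.252, -0.0, 0.968], [0.001, -1.0, -0.001]]
force: [0.8, -4.2, -0.1]
opening: 0.006
```

Emit:
play_rows(
  commands=[
    [[-0.0005, 0.0019, 0], [0, 0, 0]],
    [[-0.001, 0.0039, 0], [0, 0, 0]],
    [[-0.0015, 0.0058, 0], [0, 0, 0]],
    [[-0.0019, 0.0073, 0], [0, 0, 0]],
    [[-0.0022, 0.0083, 0], [0, 0, 0]],
    [[-0.0024, 0.0092, 0], [0, 0, 0]],
    [[-0.0026, 0.0102, 0], [0, 0, 0]],
  ],
)

```text
time_s: 12.8
position: [0.5437, 0.014, 0.0475]
tcp_rot: [[0.968, 0.0, -0.252], [0.252, -0.0, 0.968], [0.0, -1.0, -0.0]]
force: [1.4, -3.9, 0.3]
opening: 0.005
```

Emit:
play_rows(
  commands=[
    [[-0.0003, 0.001, 0], [0, 0, 0]],
    [[-0.0005, 0.0019, 0], [0, 0, 0]],
    [[-0.0008, 0.0029, 0], [0, 0, 0]],
    [[-0.001, 0.0039, 0], [0, 0, 0]],
    [[-0.0013, 0.0048, 0], [0, 0, 0]],
    [[-0.0015, 0.0058, 0], [0, 0, 0]],
    [[-0.0018, 0.0068, 0], [0, 0, 0]],
  ],
)

```text
time_s: 13.68
position: [0.5419, 0.0209, 0.0475]
tcp_rot: [[0.968, 0.0, -0.252], [0.252, -0.0, 0.968], [0.0, -1.0, -0.0]]
force: [1.7, -4.9, 0.2]
opening: 0.003
```

Emit:
play_rows(
  commands=[
    [[-0.0001, 0.0005, 0], [0, 0, 0]],
    [[-0.0003, 0.001, 0], [0, 0, 0]],
    [[-0.0004, 0.0015, 0], [0, 0, 0]],
    [[-0.0005, 0.0019, 0], [0, 0, 0]],
    [[-0.0006, 0.0024, 0], [0, 0, 0]],
  ],
)

```text
time_s: 14.3
position: [0.5412, 0.0232, 0.0475]
tcp_rot: [[0.968, -0.0, -0.252], [0.252, -0.0, 0.968], [-0.0, -1.0, -0.0]]
force: [1.3, -4.9, 0.2]
opening: 0.007
```

Emit:
play_rows(
  commands=[
    [[-0.0001, 0.0005, 0], [0, 0, 0]],
    [[-0.0003, 0.001, 0], [0, 0, 0]],
    [[-0.0004, 0.0015, 0], [0, 0, 0]],
    [[-0.0005, 0.0019, 0], [0, 0, 0]],
  ],
)

```text
time_s: 14.8
position: [0.5407, 0.0251, 0.0475]
tcp_rot: [[0.968, -0.0, -0.252], [0.252, -0.0, 0.968], [-0.0, -1.0, -0.0]]
force: [1.6, -5.1, 0.1]
opening: 0.001
```

Emit:
play_rows(
  commands=[
    [[-0.0001, 0.0004, 0], [0, 0, 0]],
    [[-0.0002, 0.0008, 0], [0, 0, 0]],
    [[-0.0003, 0.0012, 0], [0, 0, 0]],
    [[-0.0004, 0.0016, 0], [0, 0, 0]],
  ],
)

```text
time_s: 15.3
position: [0.5403, 0.0267, 0.0475]
tcp_rot: [[0.968, -0.0, -0.252], [0.252, -0.0, 0.968], [-0.0, -1.0, -0.0]]
force: [0.5, -5.3, 0.3]
opening: 0.006
```

Emit:
play_rows(
  commands=[
    [[-0.0001, 0.0004, 0], [0, 0, 0]],
    [[-0.0002, 0.0008, 0], [0, 0, 0]],
    [[-0.0003, 0.0012, 0], [0, 0, 0]],
  ],
)

```text
time_s: 15.68
position: [0.54, 0.0279, 0.0475]
tcp_rot: [[0.968, -0.0, -0.252], [0.252, -0.0, 0.968], [-0.0, -1.0, -0.0]]
force: [1.3, -5.3, 1.6]
opening: 0.006
```

Emit:
play_rows(
  commands=[
    [[-0.0001, 0.0004, 0], [0, 0, 0]],
    [[-0.0002, 0.0008, 0], [0, 0, 0]],
    [[-0.0003, 0.0012, 0], [0, 0, 0]],
  ],
)

```text
time_s: 16.05
position: [0.5406, 0.0285, 0.0475]
tcp_rot: [[0.968, 0.002, -0.253], [0.253, -0.001, 0.968], [0.001, -1.0, -0.002]]
force: [2.6, -7.6, -1.4]
opening: 0.004
```

Emit:
play_rows(
  commands=[
    [[-0.0001, 0.0002, 0], [0, 0, 0]],
    [[-0.0001, 0.0003, 0], [0, 0, 0]],
  ],
)

```text
time_s: 16.3
position: [0.5408, 0.0287, 0.0476]
tcp_rot: [[0.968, 0.002, -0.253], [0.253, -0.001, 0.968], [0.002, -1.0, -0.002]]
force: [3.6, -7.2, -0.4]
opening: 0.001
```

Emit:
play_rows(
  commands=[
    [[-0.0001, 0.0003, 0], [0, 0, 0]],
    [[-0.0002, 0.0006, 0], [0, 0, 0]],
  ],
)

```text
time_s: 16.55
position: [0.5412, 0.029, 0.0476]
tcp_rot: [[0.968, 0.004, -0.253], [0.253, -0.002, 0.968], [0.003, -1.0, -0.003]]
force: [3.7, -8.5, -1.4]
opening: 0.009
```

Emit:
play_rows(
  commands=[
    [[-0.0001, 0.0003, 0], [0, 0, 0]],
    [[-0.0002, 0.0006, 0], [0, 0, 0]],
  ],
)

```text
time_s: 16.8
position: [0.5416, 0.0293, 0.0477]
tcp_rot: [[0.967, 0.005, -0.253], [0.253, -0.002, 0.967], [0.004, -1.0, -0.003]]
force: [3.3, -9.1, -1.1]
opening: 0.005
```

```bash
cat > g.py <<'E'
from h import *
s=read_state();print(s['time_s'],s['position'],s['opening'],s['force'])
c=capture('wrist');cv2.imwrite('pics/w5.png',c['frame'][:,:,::-1])
P=cloud(c,wristT(c,s));z=P[...,2]
h=np.array([.5317,.0642]);cx=np.array([-.2526,.9676]);cy=np.array([-.9676,-.2526])
Q=(P[...,:2]-h);a=Q@cx;b=Q@cy;tp=(s['position'][:2]-h)
print('tcp a,b',tp@cx,tp@cy,'F',s['force'][:2]@cx,s['force'][:2]@cy)
for lo,hi in((.076,.084),(.039,.044),(.029,.033)):
    m=(z>lo)&(z<hi)&(np.abs(b)<.036)&(a>-.035)&(a<.045)
    if m.sum()>10: print(lo,m.sum(),np.median(z[m]),cv2.minEnclosingCircle(np.c_[a[m],b[m]].astype(np.float32)))
m=(np.abs(z-.034)<.0015)&(np.abs(b)<.05)&(a>.005)&(a<.07)
print('pads b',b[m].min(),b[m].max(),m.sum())
E
python3 g.py
```

```text
16.8 [0.54160818 0.02934497 0.04770583] 0.00523405421588969 [ 3.25652122 -9.05775088 -1.1487949 ]
tcp a,b -0.03622853435084921 -0.0007827782361333746 F -9.586877011218652 -0.8630220623678033
0.076 8632 0.08028114267336675 ((-0.007430900353938341, 0.0005011444445699453), 0.02793562225997448)
0.039 4819 0.042051442670228534 ((0.0007461271015927196, -3.076115535805002e-05), 0.02832595445215702)
0.029 7742 0.0319652598461152 ((0.01458960771560669, 0.0002143527817679569), 0.039412520825862885)
pads b -0.03717537987122716 0.03696263353252918 6401
```

View pics/w5.png

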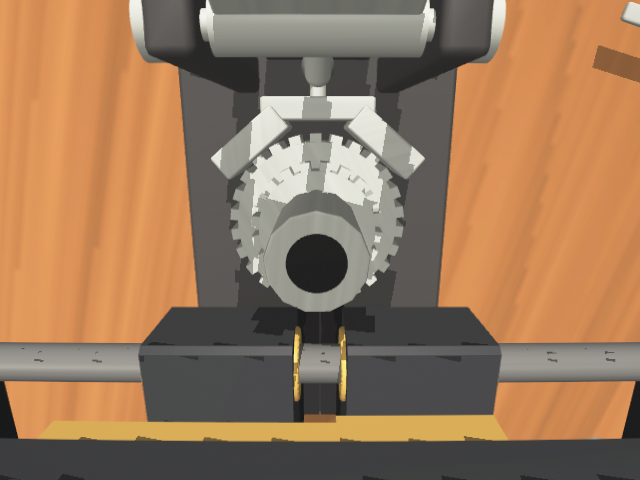

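The view shows the gear nested against both pads at (250,143) and (385,143). I push a little harder, correcting the small sideways drift of the tool.

Emit:
play_rows(
  commands=[
    [[-0.0003, 0.0003, 0], [0, 0, 0]],
    [[-0.0007, 0.0006, 0], [0, 0, 0]],
    [[-0.0008, 0.0008, 0], [0, 0, 0]],
  ],
)

```text
time_s: 17.23
position: [0.5418, 0.0297, 0.0479]
tcp_rot: [[0.967, 0.007, -0.253], [0.253, -0.003, 0.967], [0.006, -1.0, -0.005]]
force: [5.1, -9.9, -2.1]
opening: 0.002
```

Emit:
play_rows(
  commands=[
    [[-0.0003, 0.0004, 0], [0, 0, 0]],
    [[-0.0006, 0.0008, 0], [0, 0, 0]],
    [[-0.0006, 0.0008, 0], [0, 0, 0]],
    [[-0.0006, 0.0008, 0], [0, 0, 0]],
  ],
)

```text
time_s: 17.73
position: [0.542, 0.0299, 0.048]
tcp_rot: [[0.967, 0.009, -0.253], [0.253, -0.004, 0.967], [0.008, -1.0, -0.006]]
force: [5.8, -12.1, -2.5]
opening: 0.004
```

Emit:
play_rows(
  commands=[
    [[0, 0, 0], [0, 0, 0]],
    [[0, 0, 0], [0, 0, 0]],
    [[0.0013, -0.005, 0], [0, 0, 0]],
    [[0.004, -0.015, 0], [0, 0, 0]],
    [[0.0076, -0.029, 0], [0, 0, 0]],
    [[0.0076, -0.029, 0.04], [0, 0, 0]],
    [[0.0076, -0.029, 0.09], [0, 0, 0]],
    [[0.0076, -0.029, 0.1], [0, 0, 0]],
    [[0.0076, -0.029, 0.1], [0, 0, 0]],
    [[0.0076, -0.029, 0.1], [0, 0, 0]],
  ],
)

```text
time_s: 18.98
position: [0.5443, 0.0033, 0.146]
tcp_rot: [[0.968, -0.003, -0.252], [0.252, 0.001, 0.968], [-0.003, -1.0, 0.002]]
force: [0.1, 0.5, -0.6]
opening: 0.003
```

```bash
sed -i 's/w5.png/w6.png/' g.py; python3 g.py
python3 - <<'E'
from h import *
h=np.array([.5317,.0642]);cx=np.array([-.2526,.9676]);cy=np.array([-.9676,-.2526])
for n in('scene','side'):
    c=capture(n);P=cloud(c);z=P[...,2];Q=P[...,:2]-h;a=Q@cx;b=Q@cy
    m=(z>.115)&(z<.2)&(np.abs(b)<.03)&(a>.06)&(a<.12)
    print(n,m.sum(),'flap b',np.percentile(b[m],[2,98]),'a',np.percentile(a[m],[2,98]),'zmax',z[m].max())
    m=(z>.077)&(z<.084)&(np.abs(b)<.03)&(abs(a)<.03);print('hub',cv2.minEnclosingCircle(np.c_[a[m],b[m]].astype(np.float32)),m.sum()) if m.sum()>5 else 0
E
```

```text
18.975 [0.54426357 0.0033392  0.14602865] 0.003334290037054011 [ 0.07072469  0.46904896 -0.59263508]
tcp a,b -0.06206246785377214 0.0032169310192836694 F 0.43598672171067565 -0.18691497902532422
0.076 2824 0.08026561355940658 ((0.006187381688505411, -2.929343463620171e-05), 0.014032755978405476)
0.039 2145 0.04196399518902513 ((0.006289088632911444, -0.00014327002281788737), 0.02292635291814804)
0.029 4275 0.03193469881101785 ((0.013609858229756355, -0.0007163616246543825), 0.03927933797240257)
pads b -0.0372426080577103 0.03699426576672577 2503
scene 667 flap b [-0.02146628  0.01689509] a [0.07103233 0.10044482] zmax 0.17740960020603258
hub ((0.006951070856302977, -0.0010740211000666022), 0.014843654818832874) 193
side 77 flap b [-0.00393636  0.01975045] a [0.07024284 0.09286276] zmax 0.17380226095823764
hub ((0.004100780002772808, 0.0005910792388021946), 0.016063101589679718) 70
```

Emit:
play_rows(
  commands=[
    [[0, 0, 0.06], [0, 0, 0]],
    [[0, 0, 0.11], [0, 0, 0]],
    [[-0.008, 0.032, 0.12], [0, 0, 0]],
    [[-0.02, 0.083, 0.12], [0, 0, 0]],
    [[-0.0325, 0.134, 0.12], [0, 0, 0]],
    [[-0.0454, 0.1867, 0.12], [0, 0, 0]],
    [[-0.0454, 0.1867, 0.12], [0, 0, 0]],
    [[-0.0454, 0.1867, 0.12], [0, 0, 0]],
  ],
)

```text
time_s: 20.12
position: [0.4999, 0.1899, 0.2667]
tcp_rot: [[0.967, -0.001, -0.253], [0.253, -0.001, 0.967], [-0.001, -1.0, -0.0]]
force: [-0.2, 0.4, 0.2]
opening: 0.003
```

Emit:
play_rows(
  commands=[
    [[0, 0, 0], [0, 0, 0]],
    [[0, 0, -0.03], [0, 0, 0]],
    [[0, 0, -0.06], [0, 0, 0]],
    [[0, 0, -0.082], [0, 0, 0]],
    [[0, 0, -0.082], [0, 0, 0]],
    [[0, 0, -0.082], [0, 0, 0]],
  ],
)

```text
time_s: 20.88
position: [0.501, 0.1893, 0.1861]
tcp_rot: [[0.968, 0.001, -0.251], [0.251, 0.0, 0.968], [0.001, -1.0, -0.0]]
force: [-0.2, -0.3, 0.6]
opening: 0.007
```

Emit:
play_rows(
  commands=[
    [[0.0013, -0.0048, -0.003], [0, 0, 0]],
    [[0.0025, -0.0097, -0.003], [0, 0, 0]],
    [[0.0033, -0.0126, -0.003], [0, 0, 0]],
    [[0.0038, -0.0145, -0.003], [0, 0, 0]],
    [[0.0043, -0.0165, -0.003], [0, 0, 0]],
    [[0.0048, -0.0184, -0.003], [0, 0, 0]],
    [[0.0053, -0.0203, -0.003], [0, 0, 0]],
  ],
)

```text
time_s: 21.75
position: [0.5052, 0.1705, 0.1828]
tcp_rot: [[0.968, 0.0, -0.252], [0.252, 0.002, 0.968], [0.0, -1.0, 0.002]]
force: [-2.0, 4.1, 3.4]
opening: 0.003
```

Emit:
play_rows(
  commands=[
    [[0.0005, -0.0019, 0], [0, 0, 0]],
    [[0.001, -0.0039, 0], [0, 0, 0]],
    [[0.0015, -0.0058, 0], [0, 0, 0]],
    [[0.002, -0.0077, 0], [0, 0, 0]],
    [[0.0025, -0.0097, 0], [0, 0, 0]],
    [[0.003, -0.0116, 0], [0, 0, 0]],
  ],
)

```text
time_s: 22.5
position: [0.5084, 0.1577, 0.1824]
tcp_rot: [[0.968, -0.0, -0.252], [0.252, -0.0, 0.968], [-0.0, -1.0, -0.0]]
force: [-0.7, 2.3, 2.6]
opening: 0.004
```

Emit:
play_rows(
  commands=[
    [[0.0005, -0.0019, 0], [0, 0, 0]],
    [[0.001, -0.0039, 0], [0, 0, 0]],
    [[0.0015, -0.0058, 0], [0, 0, 0]],
    [[0.002, -0.0077, 0], [0, 0, 0]],
    [[0.0025, -0.0097, 0], [0, 0, 0]],
    [[0.003, -0.0116, 0], [0, 0, 0]],
    [[0.0035, -0.0135, 0], [0, 0, 0]],
    [[0.004, -0.0155, 0], [0, 0, 0]],
  ],
)

```text
time_s: 23.5
position: [0.5124, 0.1423, 0.1824]
tcp_rot: [[0.968, -0.0, -0.252], [0.252, -0.0, 0.968], [-0.0, -1.0, -0.0]]
force: [-0.2, 1.0, 1.0]
opening: 0.006
```

Emit:
play_rows(
  commands=[
    [[0.0005, -0.0019, 0], [0, 0, 0]],
    [[0.001, -0.0039, 0], [0, 0, 0]],
    [[0.0015, -0.0058, 0], [0, 0, 0]],
    [[0.002, -0.0077, 0], [0, 0, 0]],
    [[0.0025, -0.0097, 0], [0, 0, 0]],
    [[0.003, -0.0116, 0], [0, 0, 0]],
    [[0.0035, -0.0135, 0], [0, 0, 0]],
    [[0.004, -0.0155, 0], [0, 0, 0]],
  ],
)

```text
time_s: 24.5
position: [0.5163, 0.1269, 0.1823]
tcp_rot: [[0.968, -0.0, -0.252], [0.252, 0.0, 0.968], [-0.0, -1.0, 0.0]]
force: [-0.4, 2.2, -0.2]
opening: 0.008
```

Emit:
play_rows(
  commands=[
    [[0.0005, -0.0019, 0], [0, 0, 0]],
    [[0.001, -0.0039, 0], [0, 0, 0]],
    [[0.0015, -0.0058, 0], [0, 0, 0]],
    [[0.002, -0.0077, 0], [0, 0, 0]],
  ],
)

```text
time_s: 25.0
position: [0.5184, 0.1191, 0.1825]
tcp_rot: [[0.968, -0.0, -0.252], [0.252, -0.0, 0.968], [-0.0, -1.0, -0.0]]
force: [-1.1, 0.5, -0.1]
opening: 0.002
```

```bash
cat > f.py <<'E'
from h import *
s=read_state();h=np.array([.5317,.0642]);cx=np.array([-.2526,.9676]);cy=np.array([-.9676,-.2526])
print(s['time_s'],(s['position'][:2]-h)@cx,(s['position'][:2]-h)@cy,s['force'])
c=capture('side');cv2.imwrite('pics/s7.png',cv2.resize(c['frame'][140:320,220:400,::-1],(540,540)))
P=cloud(c);z=P[...,2];Q=P[...,:2]-h;a=Q@cx;b=Q@cy
m=(np.abs(b)<.019)&(a>-.04)&(a<.12)&(z>.083)&(z<.15)
print(m.sum(),'a',np.percentile(a[m],[2,50,98]),'z',np.percentile(z[m],[2,50,98]))
E
python3 f.py
```

```text
25.0 0.05651661601678679 -0.0009827338205438962 [-1.11791701  0.49602169 -0.1491546 ]
358 a [0.04258543 0.05107928 0.05693458] z [0.08613    0.11610882 0.14635105]
```

Flap is still upright, with its upper end just past vertical. I carry on pushing.

Emit:
play_rows(
  commands=[
    [[0.0005, -0.0019, 0], [0, 0, 0]],
    [[0.001, -0.0039, 0], [0, 0, 0]],
    [[0.0015, -0.0058, 0], [0, 0, 0]],
    [[0.002, -0.0077, 0], [0, 0, 0]],
    [[0.002, -0.0077, 0], [0, 0, 0]],
  ],
)

```text
time_s: 25.68
position: [0.5204, 0.1115, 0.1825]
tcp_rot: [[0.968, 0.0, -0.252], [0.252, -0.0, 0.968], [0.0, -1.0, -0.0]]
force: [-1.3, -0.7, 0.5]
opening: 0.008
```

```bash
python3 f.py
```

```text
25.675 0.04859415123478741 -0.0010569006683708287 [-1.30730939 -0.7048817   0.50103988]
419 a [-0.03267088  0.01109871  0.05952048] z [0.08842237 0.09166709 0.09534202]
```

The flap has snapped shut: it now lies level at z≈0.092, reaching to a≈-33 mm. I retreat backwards and up, then check.

Emit:
play_rows(
  commands=[
    [[-0.002, 0.0077, 0.02], [0, 0, 0]],
    [[-0.005, 0.019, 0.05], [0, 0, 0]],
    [[-0.01, 0.039, 0.09], [0, 0, 0]],
    [[-0.015, 0.058, 0.12], [0, 0, 0]],
    [[-0.015, 0.058, 0.12], [0, 0, 0]],
    [[-0.015, 0.058, 0.12], [0, 0, 0]],
    [[-0.015, 0.058, 0.12], [0, 0, 0]],
    [[-0.015, 0.058, 0.12], [0, 0, 0]],
  ],
)

```text
time_s: 26.72
position: [0.505, 0.1691, 0.3013]
tcp_rot: [[0.968, -0.002, -0.251], [0.251, -0.0, 0.968], [-0.002, -1.0, 0.0]]
force: [-0.1, 0.1, -0.4]
opening: 0.004
```

```bash
python3 f.py
python3 - <<'E'
from h import *
c=capture('scene');d=dict(np.load('scene0.npz'))
P=cloud(c);z=P[...,2];h=np.array([.5317,.0642]);cx=np.array([-.2526,.9676]);cy=np.array([-.9676,-.2526]);Q=P[...,:2]-h;a=Q@cx;b=Q@cy
m=(z>.028)&(z<.034)&(np.hypot(a-.006,b)<.034);print('wheel',m.sum(),a[m].min(),b[m].min(),b[m].max())
df=np.abs(c['frame'].astype(int)-d['frame']).max(-1)
for n,x0,x1,y0,y1 in(('backplate',178,240,180,230),('magnet',268,297,190,216),('spanner',288,345,138,194),('bearing',270,305,312,342),('pot',132,172,220,264),('driver',372,426,326,444)):
    print(n,(df[y0:y1,x0:x1]>40).mean().round(3))
E
```

```text
26.725 0.10820108084903896 -0.0006692992385191783 [-0.08775099  0.09682883 -0.40739085]
417 a [-0.03279848  0.01176312  0.05930937] z [0.08818983 0.09178813 0.0958858 ]
wheel 282 -0.024549012375818625 -0.03358464443672536 0.013056832592464714
backplate 0.121
magnet 0.0
spanner 0.77
bearing 0.0
pot 0.198
driver 0.0
```

View pics/s7.png

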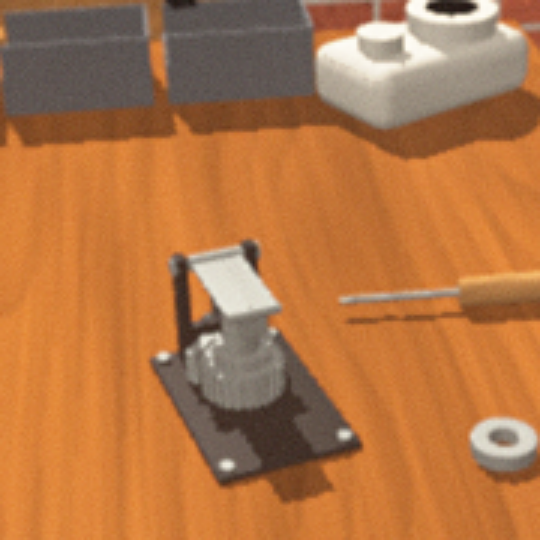

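The crop shows the flap level at (235,280), the gear upright beneath it against the V, and the tool clear. The differences around the backplate, pot and spanner are probably the arm or its shadow, since the tool never went near them.

```bash
python3 -c "
from rig import *
print(hand_in())"
```

```text
the job is handed in; nothing more can be done
None
```

The gear stands home in the V of the backstop, the keeper flap is shut over it, and the job was handed in at about 27 s; no verdict came back.

- **Gear:** I gripped it by the hub and set it on the bed 25 mm short of home. With closed fingers at the big wheel, I then pushed it in until the wrist force was about 13 N. About 5 N of that was sliding friction, so roughly 8 N should have reached the backstop. After the push it measured 6 mm along the cradle's x, within 0.2 mm sideways, with its hub top at the right height.
- **Flap:** I tipped it from behind, with no more than about 6 N in the readings at the end of each move. It sprang shut on its own, and I then drew the tool back and up. The last check shows it level at about 92 mm height, with no load on the robot.

**Weaker checks:**
- **Gear after the snap:** with the flap in the way I could only see part of it. It looks upright and seated in the side picture, but I did not measure its position again.
- **Bystanders:** my before-and-after picture comparison showed no change at the magnet, bearing and driver. It did show changes at the spanner (77% of pixels), pot (20%) and backplate (12%). I put these down to the arm or its shadow, because the tool never went near those things, but I did not measure their positions again.

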